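# Lock the tool tray with its bar and pin

## Task

Lock up the wooden tool tray for the night: swing its steel retaining bar across the tools until it stops with its eye over the hole of the near lug, then take the T-handled steel pin from the tool stand and put it down through the eye into the lug, fully home. Leave the pin there, and leave all other tools and things on the bench where they are.

Things in the scene. Friction and masses are not known exactly. Their poses are not given: they have to be found in the camera images.
- tray: open wooden tool tray, 200 (x) by 280 (y) by 50 mm high, 10 mm walls, fixed; origin under its centre, z up. A steel lug block 40 by 40 by 52 mm high stands outside the middle of each long wall, at x = -120 mm (near lug, with a hole) and x = +120 mm (far lug, with the bar's pivot)
- bar (a joint): angle of the flat steel retaining bar about its vertical pivot on the far lug (rad): 0 = closed at its stop, lying along the tray's -x with its eye over the near lug's hole; grows as the free end swings to the tray's +y, at most 1.3. Stiff hinge (0.12 N m): stays where left. Bar 22 mm wide, 6 mm thick, its top 59 mm above the bench; it passes clear over all in the tray
- bar_pivot (a point): point on the bar's vertical pivot axis, at the height of the bar's top face (fixed to the tray, x axis as the tray's); a bolt head 18 mm across stands 12 mm above it
- bar_eye (a point): centre of the eye in the bar's free end, at its top face, 240 mm from the pivot: a round 12.5 mm hole through a 34 by 34 by 6 mm plate, hole axis vertical; moves with the bar
- bar_knob_top (a point): top centre of the bar's upright round handle knob, 20 mm in diameter and 40 mm tall above the bar's top face, 130 mm from the pivot on the bar's centre line; moves with the bar
- lug_hole (a point): centre of the mouth of the near lug's vertical hole, 52 mm above the bench; 14 mm in diameter, open down to the bench
- pin: T-handled steel pin, upright in the stand, 80 g. Origin on its axis at the collar's underside (rests on the stand now, on the bar's eye when home; stand top 60 mm); z up. Below it a 10 mm round shank 45 mm long, foot tapered to 6 mm; above it a collar 18 mm wide, 5 mm tall, an 8 mm neck and a crossbar 44 mm long (along its y), 12 mm wide (x), 12 mm tall, its middle 28 mm above the origin
- pin_tip (a point): lower end of the pin's shank, 45 mm below its origin
- stand: dark wooden block 190 (x) by 60 (y) by 60 mm high, fixed; origin under its centre. Three vertical through holes of 12 mm diameter in a row at x = -65, 0 and +65 mm hold the pin, the awl and the stamp, in any order
- awl: stitching awl with a pear-shaped wooden handle 30 mm across and 45 mm tall, upright in the stand; origin at the handle's foot; not to be moved
- stamp: steel hand stamp with a round mushroom head 34 mm across and 42 mm tall, upright in the stand; origin at the head's foot; not to be moved
- brush: brush about 160 mm long lying in the tray; not to be moved
- screwdriver: screwdriver about 160 mm long lying in the tray; not to be moved
- slicker: leather slicker, a dark wooden bar 130 by 30 by 16 mm with a steel end, lying in the tray; not to be moved
- plant_pot: small terracotta plant pot, 84 mm across, 64 mm tall with leaves to about 100 mm; origin under its centre; not to be moved
- glue_jar: glue jar 64 mm across and 80 mm tall; origin under its centre; not to be moved
- wax_tin: round metal wax tin with a brass lid, 92 mm across and 64 mm tall; origin under its centre; not to be moved
There are look-alikes about, which are no part of the job. Leave any blue or yellow look-alike of the pin alone.

How it is judged:
On the way, in this order (a step that is already met when the one before it is completed fails the run):
1. the bar is swung closed against its stop while the pin is not yet in it (value of joint bar below 0.03 rad and horizontal distance between pin and lug_hole above 0.03 m), for 0.2 s.
2. the pin goes through the bar's eye into the lug, fully home (value of joint bar below 0.03 rad and horizontal distance between pin and lug_hole below 0.005 m and horizontal distance between pin and bar_eye below 0.004 m and z of pin in the frame of bar_eye between -0.004 and 0.004 m and angle between pin's own z axis and vertical below 0.1 rad), for 0.2 s.
At the end, for the whole second after the job is handed in: The bar is closed (within 0.03 rad), and the pin stands released, upright (within 0.1 rad) and at rest through the bar's eye and the lug's hole (axis within 4 mm of the eye's and 5 mm of the lug hole's), its collar down on the bar (within 4 mm) (all of step 2 and linear speed of pin below 0.02 m/s); the robot touches nothing.
It fails at once if the awl or the stamp in the stand is shifted by more than 30 mm (distance of any of awl, stamp from where it was at the start of the episode above 0.03 m).
It fails at once if a tool lying in the tray is shifted by more than 30 mm (distance of any of brush, screwdriver, slicker from where it was at the start of the episode above 0.03 m).
It fails at once if the plant pot, glue jar or wax tin is shifted by more than 30 mm (distance of any of plant_pot, glue_jar, wax_tin from where it was at the start of the episode above 0.03 m).
It also fails if it takes over 59 s, if anything falls off the work surface, if the arm or the gripper's body presses on something with over 40 N, if the wrist force passes 120 N, or if a joint passes its speed limit or range.

## Robot

A 7-joint arm with a two-finger parallel gripper is mounted at the origin on the work surface. World frame = base frame: x ahead of the robot, y to its left, z up, the work surface at z = 0. Lengths are in m, angles in rad, forces in N, time in s.
With the tool pointing down it reaches from about 0.35 to 0.9 m from the base axis. Payload 8.1 kg.
Tool frame: the origin (TCP) lies at the very end of the fingers, on their centre line; the grasp point (between the pads) lies 19 mm behind it; z points along the fingers, y is the direction in which the jaws open and shut (so a half turn about z gives the same grasp; the last joint's range is limited). The gripper opens to 92 mm and grips with 3 to 60 N. Pads are 19 mm wide; open, the fingers measure 130 mm over their backs; the gripper's body (75 mm by 190 mm) begins 47 mm behind the grasp point.
Start: joints at [1.231, 0.434, 0.025, 1.573, -0.012, 1.134, -0.075], TCP at [0.147, -0.608, 0.227] pointing down, gripper open.
Joint ranges: [-2.62, 2.62], [-0.44, 2.09], [-1.27, 1.32], [0.08, 2.57], [-1.32, 4.46], [0.12, 2], [-2.74, 2.74]. Speed limits (rad/s): [2.22, 2.22, 3.01, 3.01, 3.14, 3.14, 3.14].

## Interface

Orientations are given as a rotation vector (axis times angle).
In Python, from cell import observe, get_image, sign_off gives the robot as it stands.
- The arm moves only by the tool arm_command, never from a script. Its argument "deltas" is a list of rows, each an object with "xyz": the shift along the tool's x, y, z in cm, a list of three; "turn": the turn about the tool's z in degrees; "jaw": the closure in counts, from 0 (fully open) to 255 (shut). A call has 1 to 5 rows; each row is the pose to reach, as a shift and turn from the pose measured when the call began, along the tool's axes at that moment; what a row does not reach only later rows make up. A row lasts 1/12 s, in which the tool goes at most 41.7 mm and 7.16 degrees, less where a joint would pass 70% of its speed; a pose out of reach is approached as far as the arm can. A call with a gripper value outside its range is refused whole. The fingers move at their own pace and stop on an object; "force" is the grip in N (left out, the last holds). Time passes only in rows, so rows that repeat a pose let the fingers close. It gives the time, the measured TCP pose, the force and the opening at its end, in the units of the state.
- observe(): the state, without advancing time (a new reading comes with each control period).
- get_image(name): name is "side" or "top" or "wrist"; returns a dict with "frame" (480x640x3 uint8, red, green, blue), "depth" (480x640 float32, m along the optical axis (not along the pixel's ray), 0 where there is no reading), "camera_matrix" (3x3 intrinsics, pixels), "distortion" ([k1, k2, p1, p2, k3] as OpenCV has them; the pictures are not rectified), "cam_to_world" (4x4, takes a point from camera to world coordinates). Camera axes: x right, y up, looking along -z (the intrinsics and any distortion apply to the point x, -y, -z); pixel columns grow to the right and rows downward; lengths in m; the calibration is good to about 2 mm. A picture is of the moment at which its call begins.
- sign_off(): hands the job in, once; it reports no verdict.
The state is a dict: "clock": time; "joints": joint angles; "dq": joint speeds; "joint_efforts": joint torques, N m; "position": TCP position; "ee_rot": TCP orientation; "force": force on the tool from outside, world axes, zero at the start; "ft_torque": the same for the moment, N m; "width": opening from 0.0 (shut) to 1.0 (fully open).
Only numpy, scipy, OpenCV 4.12 (cv2) and the standard library are available. Lean on these libraries where they do the work, as an engineer would, in place of code of your own. Each camera call takes 0.05 s, during which the arm holds its last target.

## Working session

There is one attempt and no reset: what is moved stays moved. The work goes in short steps, Python scripts to look and compute and a tool call to move; the robot and the scene stay as the last step left them, time stands still between calls to the robot, and variables do not carry over. Pictures are saved under pics/ and viewed, and the job is handed in when it is done.

Besides the shell and the picture viewer there is one more tool, called by a JSON object that holds its "method" and its "body". arm_command: Moves the arm, as the interface text tells. Its arguments: {"type":"object","properties":{"deltas":{"type":"array","items":{"type":"object","properties":{"xyz":{"type":"array","items":{"type":"number"}},"turn":{"type":"number"},"jaw":{"type":"number"}}}},"force":{"type":"number"}},"required":["deltas"]}

```bash
mkdir -p pics; ls
cat > h.py <<'E'
import numpy as np, cv2
from cell import observe, get_image
def snap(n,f):
    d=get_image(n); cv2.imwrite(f'pics/{f}.png',d['frame'][:,:,::-1]); np.savez(f'pics/{f}.npz',**{k:np.array(v) for k,v in d.items()}); return d
def load(f): return np.load(f'pics/{f}.npz')
def ray(d,px):
    p=cv2.undistortPoints(np.array(px,float).reshape(-1,1,2),d['camera_matrix'],d['distortion']).reshape(-1,2)
    v=np.c_[p[:,0],-p[:,1],-np.ones(len(p))]; T=d['cam_to_world']
    return T[:3,3], v@T[:3,:3].T
def onz(d,px,z):
    o,v=ray(d,px); return o+v*((z-o[2])/v[:,2])[:,None]
def dep(d,px):
    o,v=ray(d,px); return np.array([o+v[i]*d['depth'][int(round(p[1])),int(round(p[0]))] for i,p in enumerate(px)])
def proj(d,P):
    T=d['cam_to_world']; q=(np.array(P,float).reshape(-1,3)-T[:3,3])@T[:3,:3]; q=q*[1,-1,-1]
    return cv2.projectPoints(q,np.zeros(3),np.zeros(3),d['camera_matrix'],d['distortion'])[0].reshape(-1,2)
E
python3 - <<'E'
from h import *
for n in('top','side','wrist'): d=snap(n,n+'0'); print(n,d['cam_to_world'].round(3).tolist(),d['distortion'],d['camera_matrix'].round(1).tolist())
print(observe())
E
```

```text
pics
top [[-0.118, 0.972, -0.203, 0.272], [-0.993, -0.116, 0.019, 0.054], [-0.005, 0.204, 0.979, 1.513], [0.0, 0.0, 0.0, 1.0]] [-0.01494906  0.          0.          0.          0.        ] [[594.8, 0.0, 306.9], [0.0, 594.8, 243.0], [0.0, 0.0, 1.0]]
side [[0.83, 0.368, -0.419, 0.099], [-0.558, 0.54, -0.63, -0.688], [-0.006, 0.757, 0.654, 0.868], [0.0, 0.0, 0.0, 1.0]] [-0.01813608  0.          0.          0.          0.        ] [[489.7, 0.0, 323.8], [0.0, 489.7, 237.5], [0.0, 0.0, 1.0]]
wrist [[0.234, 0.929, 0.286, 0.224], [-0.972, 0.223, 0.07, -0.589], [0.001, -0.295, 0.956, 0.384], [0.0, 0.0, 0.0, 1.0]] [-0.07268172  0.          0.          0.          0.        ] [[402.6, 0.0, 315.6], [0.0, 402.6, 238.7], [0.0, 0.0, 1.0]]
{'clock': 0.15, 'joints': array([ 1.23141199,  0.43507623,  0.0249802 ,  1.57387627, -0.01157746,
        1.13402332, -0.07507146]), 'dq': array([-0.00106484, -0.00116357,  0.00024773, -0.00248544, -0.00145343,
       -0.00053209, -0.00155177]), 'joint_efforts': array([ 2.24148440e-03, -6.68259788e+01,  9.85984616e-01, -3.14694464e+01,
       -6.05233130e-02,  3.92598670e-02,  7.52605001e-05]), 'position': array([ 0.14646193, -0.6071923 ,  0.22612165]), 'ee_rot': array([-3.11840950e+00, -3.70873094e-01,  4.40356131e-04]), 'force': array([ 0.77448568, -0.20297712, -0.60363709]), 'ft_torque': array([-0.00810012, -0.00391791, -0.02809359]), 'width': 1.0000445741698922}
```

View pics/top0.png

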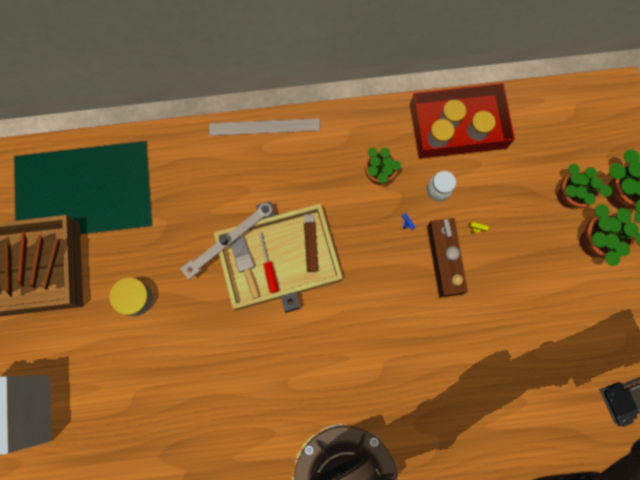

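View pics/side0.png

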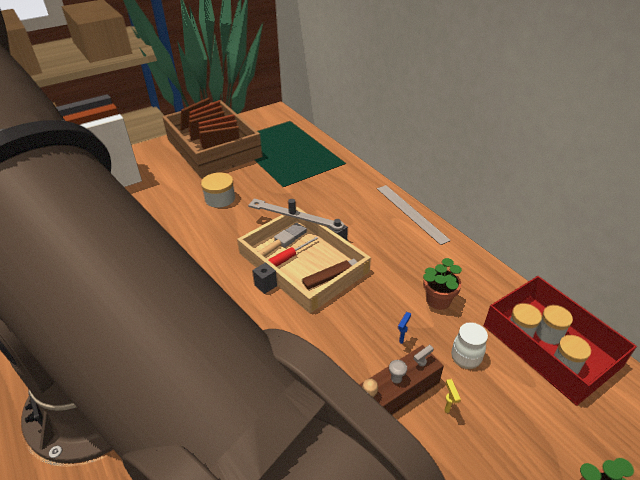

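The top view shows the pivot near (265,210), the knob near (224,240), the eye near (188,270) and the near lug near (291,302). The pin is at the stand's far end, around (448,228), with the stamp and awl behind it. I'll zoom in next.

Run:
```python
from h import *
f=cv2.imread('pics/top0.png')
cv2.imwrite('pics/z1.png',cv2.resize(f[190:320,170:350],None,fx=4.4,fy=4.4,interpolation=cv2.INTER_CUBIC))
cv2.imwrite('pics/z2.png',cv2.resize(f[200:310,390:500],None,fx=5,fy=5,interpolation=cv2.INTER_CUBIC))
g=cv2.imread('pics/side0.png')
cv2.imwrite('pics/z3.png',cv2.resize(g[310:430,350:480],None,fx=5,fy=5,interpolation=cv2.INTER_CUBIC)[:600])
d=load('top0')
for n,px,z in [('piv',(265,208),.071),('knob',(224,239),.099),('eye',(188,270),.059),('lug',(291,302),.052),('pin',(448,228),.094)]:
  print(n,onz(d,[px],z).round(4),dep(d,[px]).round(4))
```

```text
piv [[0.6727 0.1196 0.071 ]] [[0.6734 0.1197 0.0683]]
knob [[0.5992 0.2255 0.099 ]] [[0.5997 0.2258 0.0967]]
eye [[0.5408 0.3261 0.059 ]] [[ 0.5519  0.3373 -0.001 ]]
lug [[0.4325 0.0817 0.052 ]] [[0.4375 0.0826 0.0068]]
pin [[ 0.5625 -0.3213  0.094 ]] [[ 0.5629 -0.3218  0.0921]]
```

View pics/z1.png

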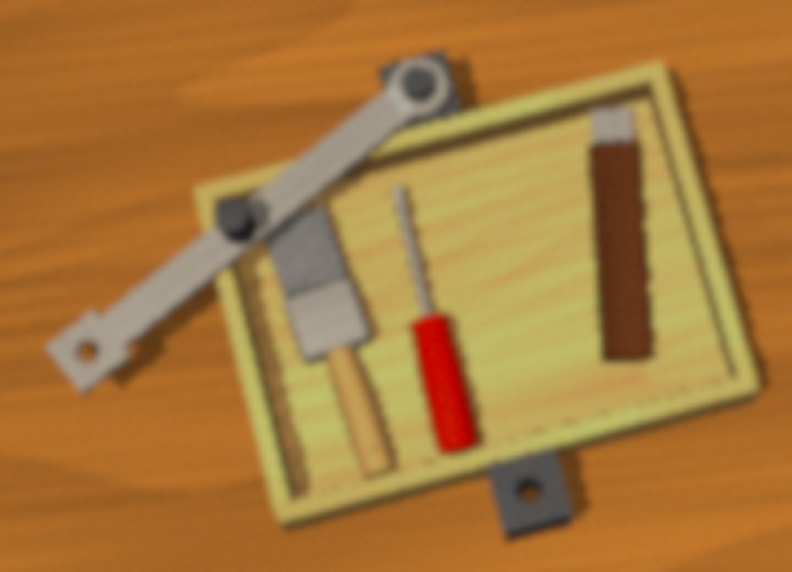

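View pics/z2.png

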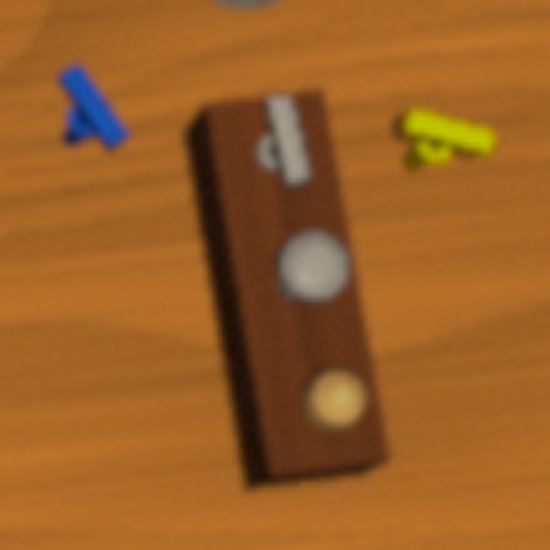

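View pics/z3.png

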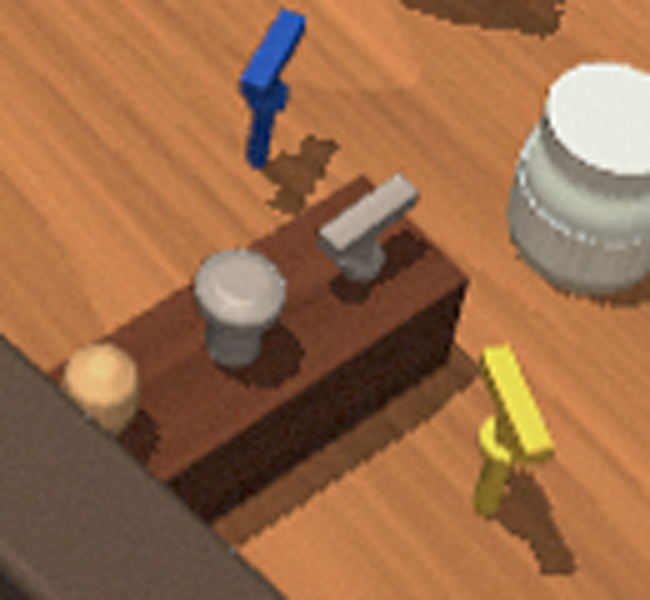

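```bash
cat >> h.py <<'E'
from scipy.spatial.transform import Rotation as Rn
def delta(target,jaw_dir=None,o=None):
    """cm shift in tool axes to a world target; turn (deg) to align tool y (mod 180) with world angle jaw_dir(deg)"""
    o=o or observe(); R=Rn.from_rotvec(o['ee_rot']).as_matrix()
    s=R.T@(np.array(target)-o['position'])*100
    y=R[:,1]; ang=np.degrees(np.arctan2(y[1],y[0])); t=None
    if jaw_dir is not None:
        w=(jaw_dir-ang+90)%180-90; t=-w
    print('shift cm',s.round(2),'turn',None if t is None else round(t,1),'yang',round(ang,1),'j7',o['joints'][6].round(2),'tilt',round(np.degrees(np.arccos(-R[2,2])),2))
E
python3 - <<'E'
from h import *
d=load('top0')
g=lambda px,z: onz(d,[px],z)[0]
piv=g((265.2,208.9),.071);knob=g((224.1,239.3),.099);eye=g((189.8,269.8),.059);hole=g((290.5,301.4),.052)
pin=g((447.8,228.0),.094);a=g((390+281/5,200+98/5),.094);b=g((390+297/5,200+183/5),.094)
stA=g((453,253.5),.1);awl=g((457,280),.1)
print(dict(piv=piv,knob=knob,eye=eye,hole=hole,pin=pin,stamp=stA,awl=awl,cb=np.degrees(np.arctan2(*(a-b)[[1,0]])),L=np.linalg.norm(a-b)))
n=lambda v:np.linalg.norm(v[:2]); an=lambda v:np.degrees(np.arctan2(v[1],v[0]))
print(n(piv-hole),n(piv-eye),n(piv-knob),an(hole-piv),an(eye-piv),an(knob-piv))
u=(hole-piv)[:2]/n(hole-piv); print('knob closed',piv[:2]+.13*u)
delta([.6,.2,.2],an(knob-piv)+90)
E
```

```text
{'piv': array([0.67028312, 0.11931911, 0.071     ]), 'knob': array([0.59839685, 0.22535716, 0.099     ]), 'eye': array([0.54074951, 0.32163436, 0.059     ]), 'hole': array([0.43415705, 0.08276663, 0.052     ]), 'pin': array([ 0.56256041, -0.32079418,  0.094     ]), 'stamp': array([ 0.4973505 , -0.32119259,  0.1       ]), 'awl': array([ 0.43244839, -0.31989781,  0.1       ]), 'cb': np.float64(0.9098544881567345), 'L': np.float64(0.043143801317807505)}
0.23893850458716703 0.2402299293444265 0.1281081837406849 -171.2004201238364 122.62966098707969 124.1344856177265
knob closed [0.54181329 0.09943189]
shift cm [ 63.02 -67.83   2.69] turn 69.4 yang -76.4 j7 -0.08 tilt 0.07
```

{"method": "arm_command", "body": {"deltas": [{"xyz":[3.6,-1.9,0],"turn":-7,"jaw":120},{"xyz":[7.2,-3.9,0],"turn":-14,"jaw":120},{"xyz":[10.9,-5.8,0],"turn":-21,"jaw":120},{"xyz":[14.5,-7.8,0],"turn":-28,"jaw":120},{"xyz":[18.1,-9.7,0],"turn":-35,"jaw":120}], "force": 10}}

```text
clock: 0.57
position: [0.3007, -0.4687, 0.2262]
ee_rot: [-2.859, -1.3, 0.0]
force: [0.7, -0.3, -0.1]
width: 0.689
```

Run:
```python
from h import *
o=observe();print(o['position'],o['width'],o['clock'],o['joints'].round(2))
delta([.46,-.35,.227],66)
```

```text
[ 0.30070309 -0.46873366  0.22615618] 0.6886344625375515 0.5667 [ 1.04  0.34 -0.18  1.73  0.07  1.08  0.12]
shift cm [19.42  4.2  -0.08] turn 72.9 yang -41.1 j7 0.12 tilt 0.08
```

{"method": "arm_command", "body": {"deltas": [{"xyz":[3.9,0.8,0],"turn":-7,"jaw":120},{"xyz":[7.8,1.7,0],"turn":-14,"jaw":120},{"xyz":[11.6,2.5,0],"turn":-21,"jaw":120},{"xyz":[15.5,3.4,0],"turn":-28,"jaw":120},{"xyz":[19.4,4.2,0],"turn":-35,"jaw":120}]}}

```text
clock: 0.98
position: [0.4611, -0.3488, 0.2262]
ee_rot: [-2.33, -2.106, -0.0]
force: [-0.1, 0.2, -0.8]
width: 0.531
```

Run:
```python
from h import *
o=observe();print(o['position'],o['width'],o['clock'],o['joints'].round(2))
delta([.58,-.18,.227],66)
d=snap('wrist','w1')
```

```text
[ 0.46105908 -0.34884376  0.22621507] 0.5306735442334006 0.9833 [ 0.82  0.39 -0.36  1.67  0.15  1.11  0.31]
shift cm [17.99 10.14 -0.07] turn -71.8 yang -5.8 j7 0.31 tilt 0.07
```

View pics/w1.png

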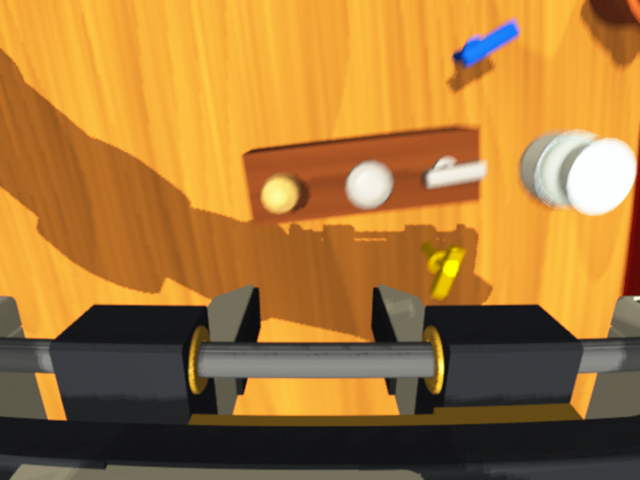

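The wrist view shows the stand with the pin's crossbar at (455,176), with the blue and yellow look-alikes on either side. Next I'll move on to the knob.

{"method": "arm_command", "body": {"deltas": [{"xyz":[3.6,2.0,0],"turn":-7,"jaw":120},{"xyz":[7.2,4.0,0],"turn":-14,"jaw":120},{"xyz":[10.8,6.0,0],"turn":-21,"jaw":120},{"xyz":[14.4,8.1,0],"turn":-28,"jaw":120},{"xyz":[18.0,10.1,0],"turn":-35,"jaw":120}]}}

```text
clock: 1.45
position: [0.5787, -0.1773, 0.2277]
ee_rot: [1.571, 2.72, 0.01]
force: [0.6, -0.9, -0.1]
width: 0.532
```

Run:
```python
from h import *
o=observe();print(o['position'],o['width'],o['clock'],o['joints'].round(2))
delta([.61,.02,.22],66)
```

```text
[ 0.57867273 -0.17730151  0.22768883] 0.5315869411724072 1.45 [ 0.59  0.46 -0.54  1.59  0.25  1.16  0.51]
shift cm [15.52 12.57  0.88] turn -36.0 yang 30.0 j7 0.51 tilt 0.37
```

{"method": "arm_command", "body": {"deltas": [{"xyz":[3.1,2.5,0],"turn":-7,"jaw":120},{"xyz":[6.2,5.0,0],"turn":-14,"jaw":120},{"xyz":[9.3,7.5,0.2],"turn":-21,"jaw":120},{"xyz":[12.4,10.0,0.4],"turn":-28,"jaw":120},{"xyz":[15.5,12.5,0.8],"turn":-35,"jaw":120}]}}

```text
clock: 1.87
position: [0.6096, 0.021, 0.2209]
ee_rot: [0.672, 3.065, 0.009]
force: [0.5, -0.5, -0.2]
width: 0.527
```

Run:
```python
from h import *
o=observe();print(o['position'],o['width'],o['clock'],o['joints'].round(2))
delta([.598,.2,.18],66)
```

```text
[0.60958007 0.02095956 0.2209297 ] 0.5274965004201635 1.8667 [ 0.35  0.51 -0.71  1.58  0.35  1.18  0.71]
shift cm [ 8.55 15.75  4.17] turn -0.7 yang 65.3 j7 0.71 tilt 0.38
```

{"method": "arm_command", "body": {"deltas": [{"xyz":[1.7,3.1,0.8],"turn":0,"jaw":120},{"xyz":[3.4,6.3,1.6],"turn":0,"jaw":120},{"xyz":[5.1,9.4,2.4],"turn":0,"jaw":120},{"xyz":[6.8,12.6,3.2],"turn":-0.7,"jaw":120},{"xyz":[8.5,15.7,4.1],"turn":-0.7,"jaw":120}]}}

```text
clock: 2.28
position: [0.5979, 0.2006, 0.1802]
ee_rot: [0.654, 3.07, 0.008]
force: [1.5, -0.3, -0.6]
width: 0.532
```

Run:
```python
from h import *
d=snap('wrist','w2')
print(proj(d,[[.5984,.2254,.099],[.67,.119,.071]]))
```

```text
[[352.82501267 232.21472111]
 [257.44527917 357.24586941]]
```

View pics/w2.png

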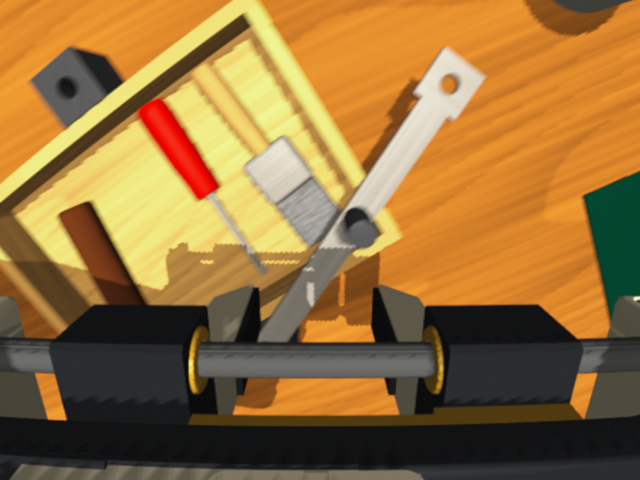

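Knob near (360,228), the eye at (450,83) and the lug hole at (68,87). Next I'll refine these and compare them with the top view.

Run:
```python
from h import *
d=load('w2')
print(proj(d,[[.5984,.2254,.099],[.5407,.3216,.059],[.4342,.0828,.052]]))
for p,z in [((450,83),.059),((68,87),.052),((364,235),.099)]: print(onz(d,[p],z),dep(d,[p]))
f=cv2.imread('pics/w2.png')
cv2.imwrite('pics/z4.png',cv2.resize(f[190:270,310:410],None,fx=7,fy=7,interpolation=cv2.INTER_CUBIC))
cv2.imwrite('pics/z5.png',cv2.resize(f[40:130,20:130],None,fx=6,fy=6,interpolation=cv2.INTER_CUBIC))
```

```text
[[352.82501267 232.21472111]
 [447.62906969  81.64661722]
 [ 63.56248409  86.32646169]]
[[0.54212982 0.32278055 0.059     ]] [[0.54580639 0.34143255 0.00142669]]
[[0.43601586 0.08547601 0.052     ]] [[0.43128287 0.0776068  0.03663656]]
[[0.6029176  0.23106584 0.099     ]] [[0.60240191 0.23107345 0.10057067]]
```

View pics/z4.png

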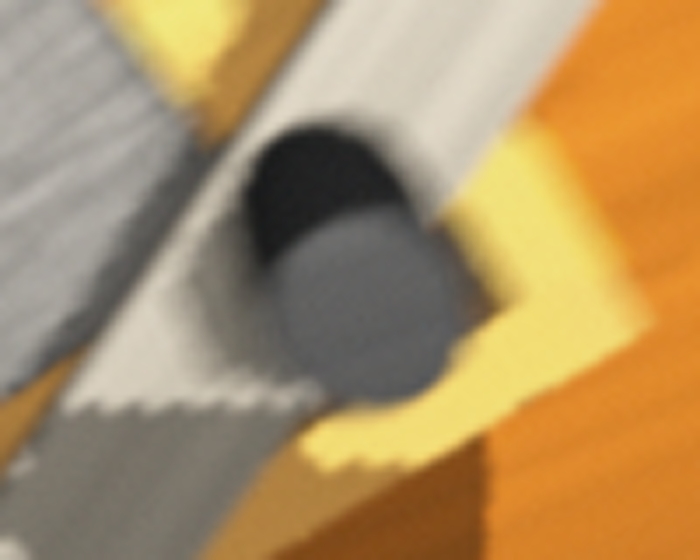

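View pics/z5.png

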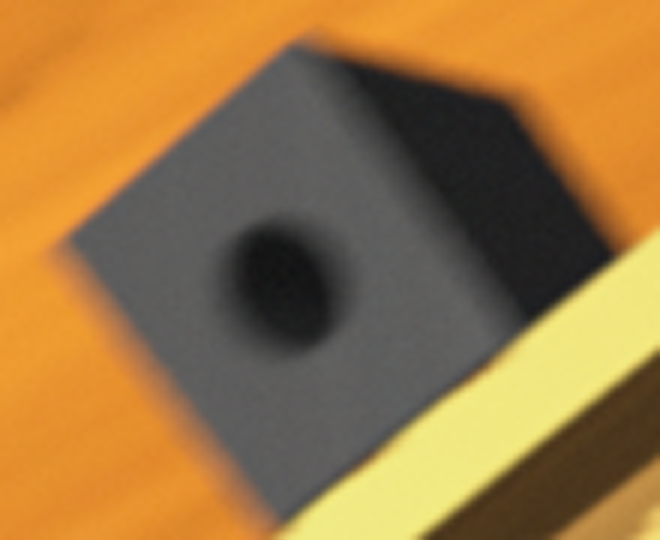

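Run:
```python
from h import *
delta([.601,.229,.12],66)
delta([.601,.229,.072],66)
```

```text
shift cm [0.16 1.95 5.92] turn 0.4 yang 66.4 j7 0.4 tilt 0.6
shift cm [ 0.15  1.9  10.72] turn 0.4 yang 66.4 j7 0.4 tilt 0.6
```

Run:
```python
from h import *
o=observe(); print(o['position'],o['ee_rot'],o['clock'],o['dq'].round(3),load('w2')['cam_to_world'].round(3).tolist())
```

```text
[0.59461937 0.20986798 0.17895916] [-0.64138177 -3.07477205 -0.01629121] 2.3333 [ 0.051 -0.03  -0.037  0.036 -0.043  0.023  0.128] [[0.408, -0.871, -0.273, 0.524], [0.913, 0.391, 0.118, 0.232], [0.004, -0.297, 0.955, 0.339], [0.0, 0.0, 0.0, 1.0]]
```

{"method": "arm_command", "body": {"deltas": [{"xyz":[0.1,1.0,2.0],"turn":0.4,"jaw":120},{"xyz":[0.1,1.9,3.0],"turn":0.4,"jaw":120},{"xyz":[0.1,1.9,3.0],"turn":0.4,"jaw":120},{"xyz":[0.1,1.9,3.0],"turn":0.4,"jaw":120}]}}

```text
clock: 2.67
position: [0.6014, 0.2269, 0.1485]
ee_rot: [-0.653, -3.071, -0.014]
force: [0.9, -0.5, -0.2]
width: 0.531
```

Run:
```python
from h import *
d=snap('wrist','w3'); o=observe(); print(o['position'],o['dq'].round(3))
```

```text
[0.60190279 0.22645317 0.1492474 ] [ 0.014 -0.017 -0.001 -0.005 -0.001 -0.002 -0.002]
```

View pics/w3.png

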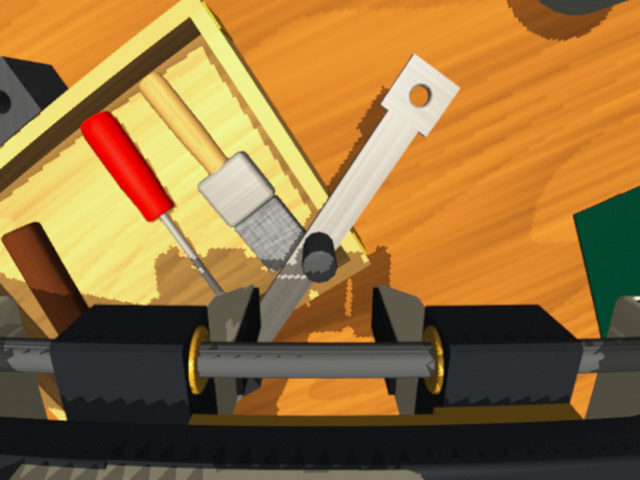

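The knob top at (320,265) lies centred between the fingers (centre about x=316), and the eye is at (420,95).

Run:
```python
from h import *
d=load('w3')
for p,z in [((420,95),.059),((2.5,101),.052),((320,264.5),.099)]: print(onz(d,[p],z).round(4))
delta([.6005,.227,.073],66)
```

```text
[[0.5424 0.3205 0.059 ]]
[[0.4364 0.084  0.052 ]]
[[0.6015 0.2291 0.099 ]]
shift cm [ 0.13 -0.08  7.62] turn -0.1 yang 65.9 j7 0.36 tilt 0.54
```

{"method": "arm_command", "body": {"deltas": [{"xyz":[0.1,0.1,3.0],"jaw":120},{"xyz":[0.1,0.1,6.0],"jaw":120},{"xyz":[0.1,0.1,7.6],"jaw":120},{"xyz":[0.1,0.1,7.6],"jaw":255},{"xyz":[0.1,0.1,7.6],"jaw":255}], "force": 8}}

```text
schema error: expected keys xyz, turn, jaw
```

{"method": "arm_command", "body": {"deltas": [{"xyz":[0,0,0],"jaw":255},{"xyz":[0,0,0],"jaw":255},{"xyz":[0,0,0],"jaw":255}], "force": 8}}

```text
schema error: expected keys xyz, turn, jaw
```

Run:
```python
from h import *
o=observe(); print(o['position'],o['width'],o['force'],o['dq'].round(3))
piv=np.array([.671,.1195]); hole=np.array([.4355,.0835])
p=o['position'][:2]; r=np.linalg.norm(p-piv); a0=np.degrees(np.arctan2(*(p-piv)[::-1])); u=hole-piv; a1=np.degrees(np.arctan2(u[1],u[0]))%360
print(r,a0,a1,np.linalg.norm(u))
R=Rn.from_rotvec(o['ee_rot']).as_matrix()
for a in np.linspace(a0,a1,13)[1:]:
    q=piv+.13*np.array([np.cos(np.radians(a)),np.sin(np.radians(a))]); print(round(a,1),q.round(4),(R.T@np.r_[q-p,0]*100).round(2))
```

```text
[0.60190279 0.22645317 0.1492474 ] 0.5249599669674249 [-0.20730098 -0.44628136  1.54163639] [ 0.014 -0.017 -0.001 -0.005 -0.001 -0.002 -0.002]
0.12733187014218555 122.86452324984795 188.69130753588485 0.2382357026140289
128.4 [0.5903 0.2215] [ 0.85 -0.93 -0.01]
133.8 [0.581  0.2133] [ 1.37 -2.06 -0.02]
139.3 [0.5724 0.2042] [ 1.79 -3.23 -0.02]
144.8 [0.5648 0.1944] [ 2.09 -4.44 -0.03]
150.3 [0.5581 0.1839] [ 2.27 -5.67 -0.05]
155.8 [0.5524 0.1728] [ 2.33 -6.91 -0.06]
161.3 [0.5479 0.1613] [ 2.27 -8.15 -0.07]
166.7 [0.5445 0.1493] [ 2.1  -9.39 -0.08]
172.2 [0.5422 0.1371] [  1.81 -10.6   -0.09]
177.7 [0.5411 0.1247] [  1.4  -11.77  -0.1 ]
183.2 [0.5412 0.1122] [  0.89 -12.9   -0.11]
188.7 [0.5425 0.0999] [  0.26 -13.98  -0.13]
```

Every row needs all three keys.

{"method": "arm_command", "body": {"deltas": [{"xyz":[0.1,0.1,3.0],"turn":0,"jaw":120},{"xyz":[0.1,0.1,6.0],"turn":0,"jaw":120},{"xyz":[0.1,0.1,7.6],"turn":0,"jaw":120},{"xyz":[0.1,0.1,7.6],"turn":0,"jaw":255},{"xyz":[0.1,0.1,7.6],"turn":0,"jaw":255}], "force": 8}}

```text
clock: 3.13
position: [0.602, 0.227, 0.0737]
ee_rot: [-0.657, -3.071, -0.014]
force: [0.0, 0.8, 0.8]
width: 0.432
```

{"method": "arm_command", "body": {"deltas": [{"xyz":[0,0,0],"turn":0,"jaw":255},{"xyz":[0,0,0],"turn":0,"jaw":255},{"xyz":[0,0,0],"turn":0,"jaw":255}], "force": 8}}

```text
clock: 3.38
position: [0.6031, 0.2274, 0.0756]
ee_rot: [0.658, 3.07, 0.017]
force: [-0.5, 2.8, 1.3]
width: 0.218
```

```bash
cat > arc.py <<'E'
from h import *
o=observe(); print(o['position'],o['width'],o['force'],o['dq'].round(3))
piv=np.array([.671,.1195]); hole=np.array([.4355,.0835])
p=o['position'][:2]; r=np.linalg.norm(p-piv); a0=np.degrees(np.arctan2(*(p-piv)[::-1]))%360; u=hole-piv; a1=np.degrees(np.arctan2(u[1],u[0]))%360
print(r,a0,a1)
R=Rn.from_rotvec(o['ee_rot']).as_matrix()
for a in np.arange(a0,a1+11,5.5)[1:]:
    q=piv+.13*np.array([np.cos(np.radians(a)),np.sin(np.radians(a))]); print(round(a,1),q.round(4),(R.T@np.r_[q-p,0]*100).round(2))
E
python3 arc.py
```

```text
[0.60309548 0.22743192 0.07561208] 0.21794812252977183 [-0.48018348  2.76763814  1.2985696 ] [-0.008  0.006 -0.006  0.003 -0.004  0.009 -0.002]
0.12751597086701885 122.17572956609463 188.69130753588485
127.7 [0.5915 0.2224] [ 0.85 -0.93 -0.01]
133.2 [0.582  0.2143] [ 1.38 -2.06 -0.02]
138.7 [0.5734 0.2053] [ 1.81 -3.23 -0.03]
144.2 [0.5656 0.1956] [ 2.12 -4.44 -0.05]
149.7 [0.5588 0.1851] [ 2.31 -5.67 -0.06]
155.2 [0.553  0.1741] [ 2.38 -6.92 -0.07]
160.7 [0.5483 0.1625] [ 2.34 -8.17 -0.09]
166.2 [0.5448 0.1506] [ 2.17 -9.4  -0.1 ]
171.7 [0.5424 0.1383] [  1.89 -10.62  -0.11]
177.2 [0.5412 0.1259] [  1.49 -11.8   -0.13]
182.7 [0.5411 0.1134] [  0.98 -12.94  -0.14]
188.2 [0.5423 0.101 ] [  0.36 -14.02  -0.15]
193.7 [0.5447 0.0888] [ -0.36 -15.04  -0.16]
199.2 [0.5482 0.0768] [ -1.17 -15.99  -0.17]
```

{"method": "arm_command", "body": {"deltas": [{"xyz":[0.6,-0.9,0],"turn":0,"jaw":255},{"xyz":[1.2,-2.0,0],"turn":0,"jaw":255},{"xyz":[1.6,-3.2,0],"turn":0,"jaw":255},{"xyz":[1.9,-4.4,0],"turn":0,"jaw":255},{"xyz":[2.1,-5.6,0],"turn":0,"jaw":255}]}}

```text
clock: 3.8
position: [0.5605, 0.1863, 0.0762]
ee_rot: [0.655, 3.07, 0.02]
force: [-2.1, 2.7, 2.8]
width: 0.213
```

```bash
python3 arc.py
```

```text
[0.56050278 0.1862943  0.07619385] 0.2132442407648299 [-2.10279306  2.70136796  2.83244946] [ 0.224 -0.143 -0.032  0.29  -0.007 -0.15   0.097]
0.1291166638471111 148.84752021454946 188.69130753588485
154.3 [0.5538 0.1758] [ 0.18 -1.23 -0.02]
159.8 [0.549  0.1643] [ 0.16 -2.48 -0.03]
165.3 [0.5452 0.1524] [ 0.01 -3.72 -0.05]
170.8 [0.5427 0.1402] [-0.25 -4.94 -0.06]
176.3 [0.5413 0.1278] [-0.63 -6.13 -0.08]
181.8 [0.5411 0.1153] [-1.12 -7.27 -0.1 ]
187.3 [0.5421 0.1029] [-1.72 -8.37 -0.11]
192.8 [0.5443 0.0906] [-2.42 -9.4  -0.12]
198.3 [0.5476 0.0786] [ -3.22 -10.36  -0.14]
```

{"method": "arm_command", "body": {"deltas": [{"xyz":[0.2,-1.2,0],"turn":0,"jaw":255},{"xyz":[0.2,-2.5,0],"turn":0,"jaw":255},{"xyz":[0.0,-3.7,0],"turn":0,"jaw":255},{"xyz":[-0.2,-4.9,0],"turn":0,"jaw":255},{"xyz":[-0.6,-6.1,0],"turn":0,"jaw":255}]}}

```text
clock: 4.22
position: [0.5412, 0.1273, 0.076]
ee_rot: [0.655, 3.069, 0.021]
force: [-0.8, 3.0, 5.9]
width: 0.217
```

```bash
python3 arc.py
```

```text
[0.54116807 0.12733636 0.07601021] 0.21725413782023822 [-0.84941239  3.03672082  5.87538233] [ 0.291 -0.056 -0.013  0.114 -0.005 -0.061  0.237]
0.13006821043141015 176.54594681204338 188.69130753588485
182.0 [0.5411 0.1149] [-0.5  -1.14 -0.02]
187.5 [0.5421 0.1024] [-1.1  -2.23 -0.03]
193.0 [0.5444 0.0902] [-1.81 -3.26 -0.04]
198.5 [0.5478 0.0782] [-2.61 -4.22 -0.06]
```

{"method": "arm_command", "body": {"deltas": [{"xyz":[-0.3,-0.8,0],"turn":0,"jaw":255},{"xyz":[-0.6,-1.5,0],"turn":0,"jaw":255},{"xyz":[-0.9,-2.0,0],"turn":0,"jaw":255},{"xyz":[-1.2,-2.3,0],"turn":0,"jaw":255},{"xyz":[-1.2,-2.3,0],"turn":0,"jaw":255}]}}

```text
clock: 4.63
position: [0.5424, 0.1013, 0.0757]
ee_rot: [0.656, 3.07, 0.022]
force: [-2.6, 1.2, 5.9]
width: 0.214
```

```bash
python3 arc.py
```

```text
[0.54239156 0.10131722 0.07572508] 0.2135635997966846 [-2.60267067  1.2408361   5.86443383] [-0.008 -0.003  0.003  0.001  0.011  0.008 -0.013]
0.12988742531264583 188.04719591225572 188.69130753588485
193.5 [0.5446 0.089 ] [-0.7  -1.03 -0.01]
199.0 [0.5481 0.0771] [-1.51 -1.98 -0.03]
```

{"method": "arm_command", "body": {"deltas": [{"xyz":[-0.1,-0.15,0],"turn":0,"jaw":255},{"xyz":[-0.2,-0.3,0],"turn":0,"jaw":255},{"xyz":[-0.3,-0.5,0],"turn":0,"jaw":255},{"xyz":[-0.3,-0.5,0],"turn":0,"jaw":255}]}}

```text
clock: 4.97
position: [0.5425, 0.1011, 0.0758]
ee_rot: [0.649, 3.073, 0.033]
force: [-3.0, 16.2, -3.3]
width: 0.215
```

```bash
python3 arc.py; python3 -c "
from h import *
snap('top','t2');f=cv2.imread('pics/t2.png')
cv2.imwrite('pics/t2z.png',cv2.resize(f[190:320,170:350],None,fx=4.4,fy=4.4,interpolation=cv2.INTER_CUBIC))"
```

```text
[0.54246263 0.10110886 0.07582219] 0.21463215122180826 [-3.0280534  16.23148543 -3.28302358] [-0.004  0.001 -0.002 -0.001  0.004  0.001 -0.007]
0.12984640608898024 188.14261938269925 188.69130753588485
193.6 [0.5447 0.0888] [-0.7  -1.03 -0.02]
199.1 [0.5482 0.0769] [-1.5  -1.98 -0.05]
```

View pics/t2z.png

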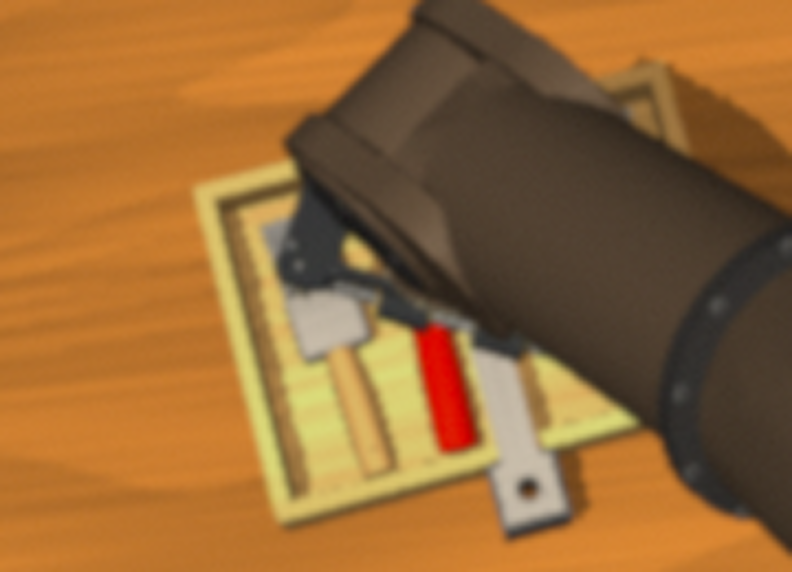

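The bar is at its stop: motion has ceased at 16 N, and the eye is over the lug at zoom (528,488). I'll relax the push, open the jaws and lift.

{"method": "arm_command", "body": {"deltas": [{"xyz":[0,0,0],"turn":0,"jaw":255},{"xyz":[0,0,0],"turn":0,"jaw":120},{"xyz":[0,0,0],"turn":0,"jaw":120},{"xyz":[0,0,0],"turn":0,"jaw":120},{"xyz":[0,0,0],"turn":0,"jaw":120}]}}

```text
clock: 5.43
position: [0.5425, 0.1002, 0.0755]
ee_rot: [0.651, 3.073, 0.031]
force: [0.0, -0.3, -0.4]
width: 0.46
```

{"method": "arm_command", "body": {"deltas": [{"xyz":[0,0,-2.0],"turn":0,"jaw":120},{"xyz":[0,0,-5.0],"turn":0,"jaw":120},{"xyz":[0,0,-9.0],"turn":0,"jaw":120},{"xyz":[0,0,-13.0],"turn":0,"jaw":120},{"xyz":[0,0,-13.0],"turn":0,"jaw":120}]}}

```text
clock: 5.85
position: [0.5452, 0.099, 0.2128]
ee_rot: [0.649, 3.063, 0.038]
force: [1.5, 0.8, 0.2]
width: 0.531
```

Run:
```python
from h import *
o=observe();print(o['position'],o['width'],o['force'])
snap('wrist','w4');delta([.52,-.02,.21],89);delta([.45,.0,.21],89)
```

```text
[0.54522588 0.09900105 0.21284396] 0.5308918982580175 [1.50658453 0.76508901 0.20864014]
shift cm [ -2.59 -11.77  -0.3 ] turn -23.0 yang 66.0 j7 0.58 tilt 1.35
shift cm [  4.62 -12.79  -0.35] turn -23.0 yang 66.0 j7 0.58 tilt 1.35
```

View pics/w4.png

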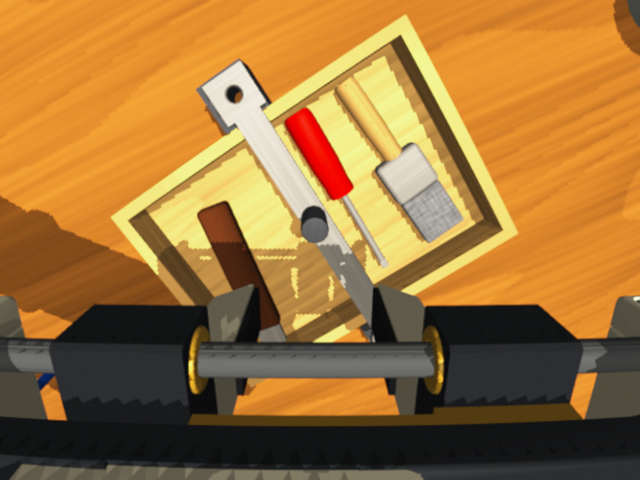

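The bar is closed, with the eye at (235,94) over the lug. Next I'll measure the eye and re-measure the pin from w1.

Run:
```python
from h import *
d=load('w4'); f=cv2.imread('pics/w4.png'); g=cv2.cvtColor(f,cv2.COLOR_BGR2GRAY)
roi=g[80:108,220:250]; m=(roi<90).astype(np.uint8); n,l,s,c=cv2.connectedComponentsWithStats(m)
for i in range(1,n): print(s[i],c[i]+[220,80], onz(d,[c[i]+[220,80]],.056).round(4))
d1=load('w1'); f1=cv2.imread('pics/w1.png')
for p in [(455,176),(434,181),(484,170)]: print(onz(d1,[p],.094).round(4))
print(proj(d1,[[.5626,-.3208,.094]]))
cv2.imwrite('pics/z6.png',cv2.resize(f1[140:220,400:510],None,fx=7,fy=7,interpolation=cv2.INTER_CUBIC))
t=load('t2'); 
print(onz(t,[(170+528/4.4,190+488/4.4)],.059).round(4))
```

```text
[  7   6  15  17 171] [233.16959064  93.13450292] [[0.4347 0.0845 0.056 ]]
[[ 0.5658 -0.322   0.094 ]]
[[ 0.5503 -0.3242  0.094 ]]
[[ 0.5873 -0.3196  0.094 ]]
[[450.67167276 174.75991732]]
[[0.4347 0.0837 0.059 ]]
```

View pics/z6.png

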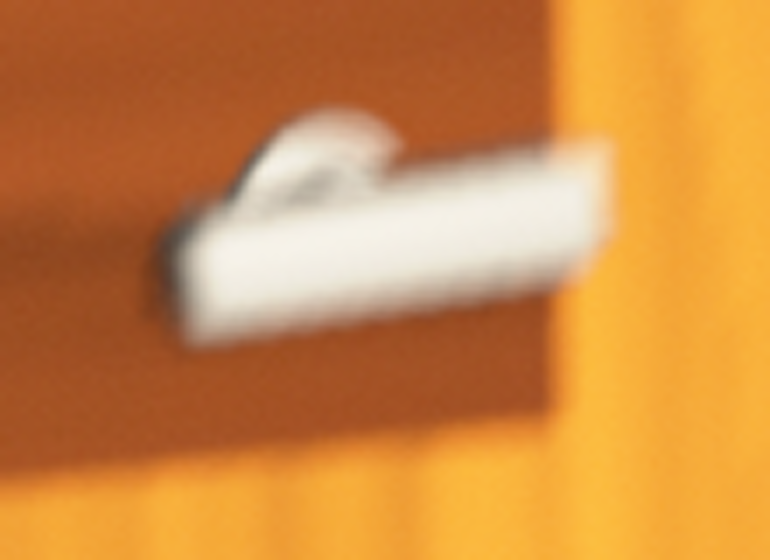

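{"method": "arm_command", "body": {"deltas": [{"xyz":[-0.3,-3.0,0],"turn":-6,"jaw":120},{"xyz":[-0.8,-6.5,0],"turn":-12,"jaw":120},{"xyz":[-1.3,-10.0,0],"turn":-18,"jaw":120},{"xyz":[-1.8,-13.5,0],"turn":-23,"jaw":120},{"xyz":[-2.4,-17.0,0],"turn":-23,"jaw":120}]}}

```text
clock: 6.32
position: [0.4956, -0.0689, 0.2047]
ee_rot: [0.018, 3.131, 0.032]
force: [1.2, -0.6, 0.4]
width: 0.533
```

Run:
```python
from h import *
o=observe();print(o['position'],o['width'],o['force'])
delta([.55,-.24,.21],89)
```

```text
[ 0.49562744 -0.06885335  0.20468147] 0.5330595342879073 [ 1.23560855 -0.58972032  0.40756362]
shift cm [ -5.64 -17.04  -0.82] turn 0.4 yang 89.4 j7 1.28 tilt 1.3
```

{"method": "arm_command", "body": {"deltas": [{"xyz":[-1.3,-4.0,0],"turn":0.4,"jaw":120},{"xyz":[-2.6,-8.0,0],"turn":0.4,"jaw":120},{"xyz":[-3.9,-12.0,0],"turn":0.4,"jaw":120},{"xyz":[-5.2,-16.0,0],"turn":0.4,"jaw":120},{"xyz":[-6.2,-20.0,0],"turn":0.4,"jaw":120}]}}

```text
clock: 6.73
position: [0.5544, -0.2695, 0.2001]
ee_rot: [0.03, 3.133, 0.032]
force: [1.3, -0.0, 0.4]
width: 0.528
```

Run:
```python
from h import *
delta([.564,-.3213,.17],90)
```

```text
shift cm [-1.03 -5.22  2.92] turn -1.1 yang 88.9 j7 1.57 tilt 1.26
```

{"method": "arm_command", "body": {"deltas": [{"xyz":[-0.5,-2.6,1.4],"turn":-0.5,"jaw":120},{"xyz":[-1.0,-5.2,2.9],"turn":-1,"jaw":120},{"xyz":[-1.0,-5.2,2.9],"turn":-1,"jaw":120},{"xyz":[-1.0,-5.2,2.9],"turn":-1,"jaw":120}]}}

```text
clock: 7.07
position: [0.5618, -0.323, 0.1673]
ee_rot: [0.008, 3.136, 0.034]
force: [-0.1, 0.7, -0.3]
width: 0.531
```

Run:
```python
from h import *
delta([.564,-.3213,.17],90); print(observe()['dq'].round(3))
d=snap('wrist','w5')
print(proj(d,[[.564,-.3213,.094]]))
```

```text
shift cm [-0.22  0.17 -0.26] turn -0.3 yang 89.7 j7 1.65 tilt 1.27
[-0.027 -0.04  -0.054  0.011 -0.021  0.003 -0.007]
[[317.07725124 254.68236679]]
```

View pics/w5.png

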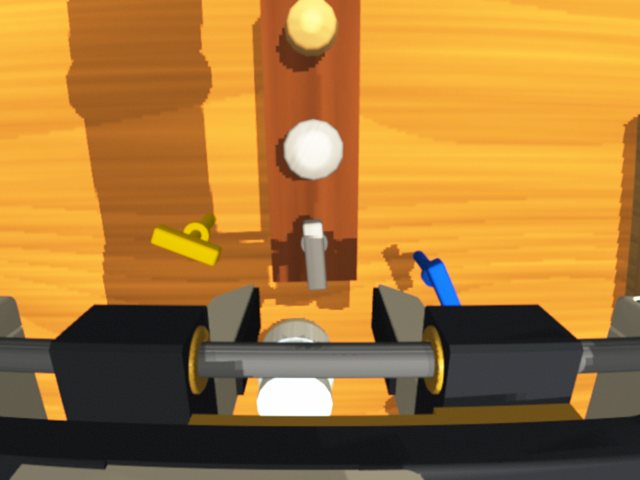

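The silver crossbar runs from (313,222) to (317,288). The yellow and blue look-alikes are at (190,245) and (437,280), so I'll check finger clearance to them.

Run:
```python
from h import *
d=load('w5')
print(dep(d,[(313,226),(315,255),(317,284),(433,268),(445,290),(420,257),(186,243),(215,255),(160,236),(313,150),(300,330),(300,400)]).round(3))
a,b=onz(d,[(313.5,222),(317.5,289)],.094); print(a,b,(a+b)/2,np.linalg.norm(a-b),np.degrees(np.arctan2(*(a-b)[[1,0]])))
```

```text
[[ 0.546 -0.324  0.094]
 [ 0.564 -0.323  0.095]
 [ 0.584 -0.321  0.094]
 [ 0.579 -0.244  0.08 ]
 [ 0.596 -0.234  0.079]
 [ 0.594 -0.236  0.02 ]
 [ 0.56  -0.405  0.079]
 [ 0.568 -0.387  0.081]
 [ 0.555 -0.422  0.08 ]
 [ 0.5   -0.323  0.103]
 [ 0.655 -0.335  0.027]
 [ 0.682 -0.334  0.081]]
[ 0.54334825 -0.32333093  0.094     ] [ 0.58687679 -0.32114083  0.094     ] [ 0.56511252 -0.32223588  0.094     ] 0.04358359569699563 -177.11964208773122
```

Run:
```python
from h import *
o=observe();print(o['position'],o['dq'].round(3),Rn.from_rotvec(o['ee_rot']).as_matrix().round(3))
delta([.565,-.322,.07],92)
```

```text
[ 0.56277873 -0.32098643  0.16866587] [-0.017 -0.031 -0.034  0.004 -0.009  0.001 -0.002] [[-1.     0.003  0.007]
 [ 0.003  1.     0.022]
 [-0.007  0.022 -1.   ]]
shift cm [-0.16 -0.32  9.86] turn -2.1 yang 89.9 j7 1.64 tilt 1.31
```

{"method": "arm_command", "body": {"deltas": [{"xyz":[-0.2,-0.3,2.5],"turn":-2,"jaw":120},{"xyz":[-0.2,-0.3,5.0],"turn":-2,"jaw":120},{"xyz":[-0.2,-0.3,5.0],"turn":-2,"jaw":120}]}}

```text
clock: 7.37
position: [0.5626, -0.3209, 0.1146]
ee_rot: [-0.054, 3.139, 0.038]
force: [-0.8, 0.7, -0.9]
width: 0.528
```

Run:
```python
from h import *
d=snap('wrist','w6')
o=observe();print(o['position'],o['dq'].round(3))
delta([.565,-.322,.07],92)
print(proj(d,[[.565,-.322,.094]]))
```

```text
[ 0.56362139 -0.32109586  0.11699782] [ 0.003 -0.036 -0.025 -0.055 -0.014  0.028  0.011]
shift cm [-0.12 -0.21  4.7 ] turn -0.1 yang 91.9 j7 1.65 tilt 1.37
[[313.55455483 291.79628583]]
```

View pics/w6.png

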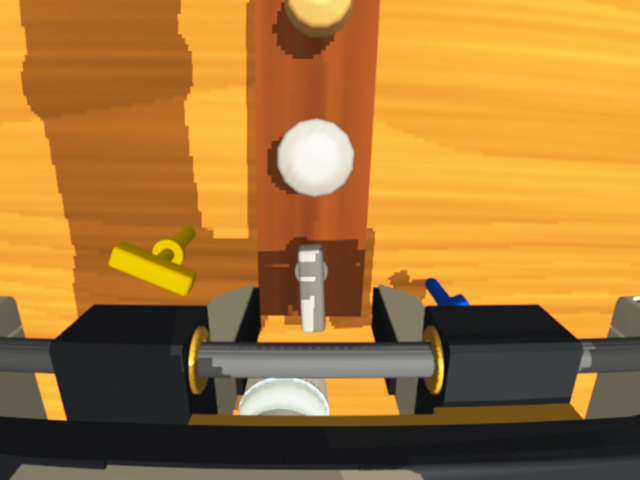

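The crossbar runs (311,247) to (313,330), centred between the fingers and matching the prediction. I'll descend and grip.

{"method": "arm_command", "body": {"deltas": [{"xyz":[-0.1,-0.1,2.5],"turn":-0.5,"jaw":120},{"xyz":[-0.1,-0.1,4.7],"turn":-0.5,"jaw":120},{"xyz":[-0.1,-0.1,4.7],"turn":-0.5,"jaw":120},{"xyz":[-0.1,-0.1,4.7],"turn":-0.5,"jaw":255},{"xyz":[-0.1,-0.1,4.7],"turn":-0.5,"jaw":255}], "force": 8}}

```text
clock: 7.83
position: [0.5661, -0.3207, 0.0724]
ee_rot: [-0.068, 3.135, 0.036]
force: [0.2, -0.0, -0.2]
width: 0.432
```

{"method": "arm_command", "body": {"deltas": [{"xyz":[0,0,0],"turn":0,"jaw":255},{"xyz":[0,0,0],"turn":0,"jaw":255},{"xyz":[0,0,0],"turn":0,"jaw":255}], "force": 8}}

```text
clock: 8.08
position: [0.5669, -0.321, 0.0739]
ee_rot: [-0.068, 3.133, 0.034]
force: [-0.8, 0.1, 0.5]
width: 0.213
```

Run:
```python
from h import *
o=observe();print(o['position'],o['width'],o['force'],o['ft_torque'],o['dq'].round(3))
d=snap('wrist','w7')
```

```text
[ 0.56689683 -0.32095827  0.07392959] 0.21321269890892977 [-0.77194261  0.07746506  0.51960484] [ 0.05040114 -0.17079856  0.02322483] [ 0.001  0.01   0.008  0.01   0.004 -0.003 -0.001]
```

View pics/w7.png

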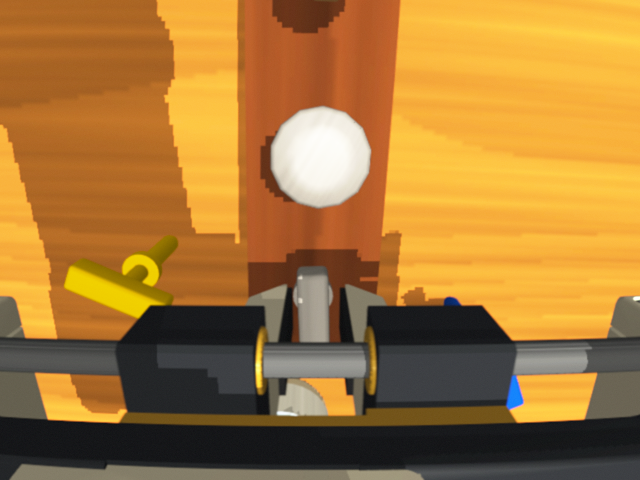

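The jaws are still closing around the crossbar. I'll correct z and x a little and finish the grip.

{"method": "arm_command", "body": {"deltas": [{"xyz":[0.2,0,0.3],"turn":0,"jaw":150},{"xyz":[0.2,0,0.3],"turn":0,"jaw":255},{"xyz":[0.2,0,0.3],"turn":0,"jaw":255},{"xyz":[0.2,0,0.3],"turn":0,"jaw":255},{"xyz":[0.2,0,0.3],"turn":0,"jaw":255}], "force": 25}}

```text
clock: 8.55
position: [0.5644, -0.321, 0.0702]
ee_rot: [-0.067, 3.134, 0.035]
force: [-0.5, 0.1, -1.0]
width: 0.128
```

{"method": "arm_command", "body": {"deltas": [{"xyz":[0,0,0],"turn":0,"jaw":255},{"xyz":[0,0,0],"turn":0,"jaw":255},{"xyz":[0,0,0],"turn":0,"jaw":255},{"xyz":[0,0,0],"turn":0,"jaw":255},{"xyz":[0,0,0],"turn":0,"jaw":255}], "force": 30}}

```text
clock: 8.97
position: [0.5644, -0.3209, 0.0702]
ee_rot: [-0.068, 3.134, 0.035]
force: [-0.2, 0.6, -1.0]
width: 0.128
```

Run:
```python
from h import *
o=observe();print(o['position'],o['width'],o['force'],o['ft_torque'],o['dq'].round(3))
delta([.565,-.322,.2])
```

```text
[ 0.56442383 -0.32088694  0.07020634] 0.12818726254348176 [-0.21930656  0.64309953 -0.96894968] [ 0.06418152 -0.19504647 -0.0113383 ] [ 0.002 -0.001  0.001  0.001  0.001  0.002 -0.   ]
shift cm [ -0.14   0.17 -12.98] turn None yang 92.5 j7 1.62 tilt 1.33
```

{"method": "arm_command", "body": {"deltas": [{"xyz":[0,0,-1.5],"turn":0,"jaw":255},{"xyz":[0,0,-4.0],"turn":0,"jaw":255},{"xyz":[0,0,-8.0],"turn":0,"jaw":255},{"xyz":[0,0.2,-12.0],"turn":0,"jaw":255},{"xyz":[0,0.2,-13.0],"turn":0,"jaw":255}]}}

```text
clock: 9.38
position: [0.5664, -0.3216, 0.2069]
ee_rot: [-0.068, 3.126, 0.031]
force: [3.1, 0.1, -0.4]
width: 0.13
```

Run:
```python
from h import *
o=observe();print(o['position'],o['width'],o['force'],o['dq'].round(3))
delta([.50,-.12,.2],92)
snap('side','s2');f=cv2.imread('pics/s2.png');
```

```text
[ 0.56638878 -0.3216488   0.20691124] 0.13004306938705928 [ 3.1227908   0.06957707 -0.36313813] [ 0.011 -0.058 -0.022 -0.09  -0.053  0.139  0.047]
shift cm [ 5.77 20.42  1.  ] turn 0.5 yang 92.5 j7 1.71 tilt 1.38
```

View pics/s2.png

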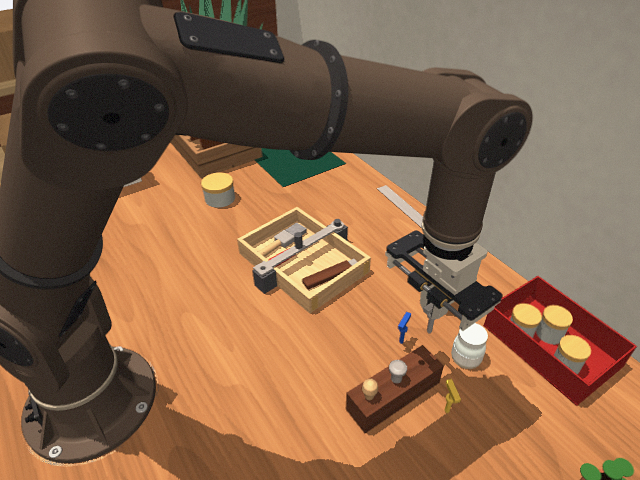

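The side view shows the pin lifted out and upright in the gripper near (432,318). Its stand hole is empty, and the awl and stamp haven't moved.

{"method": "arm_command", "body": {"deltas": [{"xyz":[1.0,3.8,0.2],"turn":0,"jaw":255},{"xyz":[2.1,7.6,0.4],"turn":0,"jaw":255},{"xyz":[3.3,11.6,0.6],"turn":0,"jaw":255},{"xyz":[4.5,15.6,0.8],"turn":0,"jaw":255},{"xyz":[5.8,19.6,1.0],"turn":0,"jaw":255}]}}

```text
clock: 9.85
position: [0.499, -0.1276, 0.1985]
ee_rot: [-0.067, 3.127, 0.03]
force: [0.5, 0.4, -0.5]
width: 0.13
```

Run:
```python
from h import *
o=observe();print(o['position'],o['width'])
delta([.435,.084,.2],92)
```

```text
[ 0.49903597 -0.12757047  0.19848998] 0.12967324364011068
shift cm [ 5.49 21.41  0.17] turn 0.5 yang 92.5 j7 1.43 tilt 1.35
```

{"method": "arm_command", "body": {"deltas": [{"xyz":[1.2,4.0,0],"turn":0,"jaw":255},{"xyz":[2.4,8.1,0],"turn":0,"jaw":255},{"xyz":[3.5,12.2,0],"turn":0,"jaw":255},{"xyz":[4.5,16.3,0],"turn":0,"jaw":255},{"xyz":[5.0,19.0,0.2],"turn":0,"jaw":255}]}}

```text
clock: 10.27
position: [0.4391, 0.0629, 0.1993]
ee_rot: [-0.07, 3.127, 0.03]
force: [1.1, 0.9, -0.8]
width: 0.128
```

Run:
```python
from h import *
o=observe();print(o['position'],o['width'])
delta([.435,.084,.14],92)
```

```text
[0.43906845 0.06291552 0.19928313] 0.12815547573737351
shift cm [0.4  2.01 5.96] turn 0.6 yang 92.6 j7 1.07 tilt 1.34
```

{"method": "arm_command", "body": {"deltas": [{"xyz":[0.2,1.0,2.5],"turn":0,"jaw":255},{"xyz":[0.4,2.0,5.0],"turn":0,"jaw":255},{"xyz":[0.4,2.0,6.0],"turn":0,"jaw":255},{"xyz":[0.4,2.0,6.0],"turn":0,"jaw":255},{"xyz":[0.4,2.0,6.0],"turn":0,"jaw":255}]}}

```text
clock: 10.68
position: [0.4349, 0.0832, 0.1394]
ee_rot: [-0.07, 3.128, 0.029]
force: [0.5, -0.1, -0.6]
width: 0.129
```

Run:
```python
from h import *
for n in ('wrist','side','top'):
  d=snap(n,n+'8')
o=observe();print(o['position'],o['width'],o['dq'].round(3))
delta([.435,.084,.14],92)
f=cv2.imread('pics/side8.png');cv2.imwrite('pics/s8z.png',cv2.resize(f[200:310,220:330],None,fx=5.4,fy=5.4,interpolation=cv2.INTER_CUBIC))
f=cv2.imread('pics/top8.png');cv2.imwrite('pics/t8z.png',cv2.resize(f[240:340,240:340],None,fx=5.4,fy=5.4,interpolation=cv2.INTER_CUBIC))
```

```text
[0.43594515 0.08319732 0.14050292] 0.12481199036834252 [ 0.    -0.003 -0.002  0.     0.002 -0.004 -0.006]
shift cm [0.09 0.08 0.05] turn 0.5 yang 92.5 j7 0.92 tilt 1.4
```

View pics/wrist8.png

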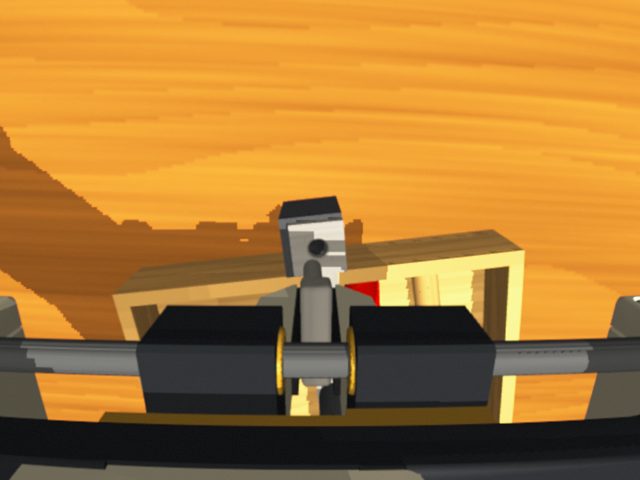

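View pics/s8z.png

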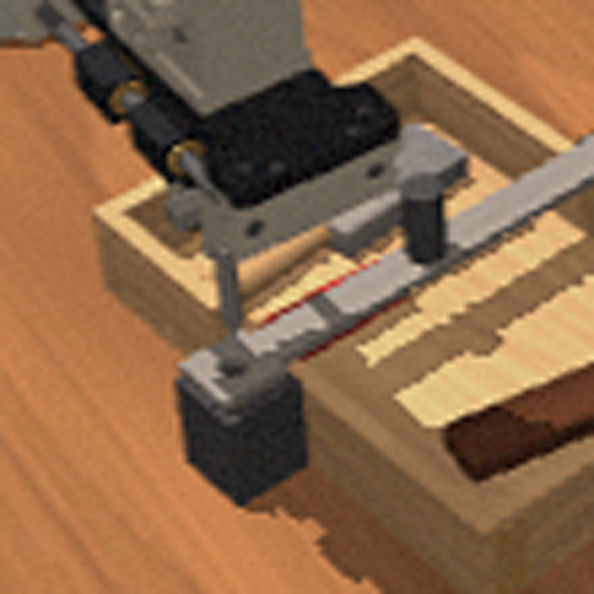

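View pics/t8z.png

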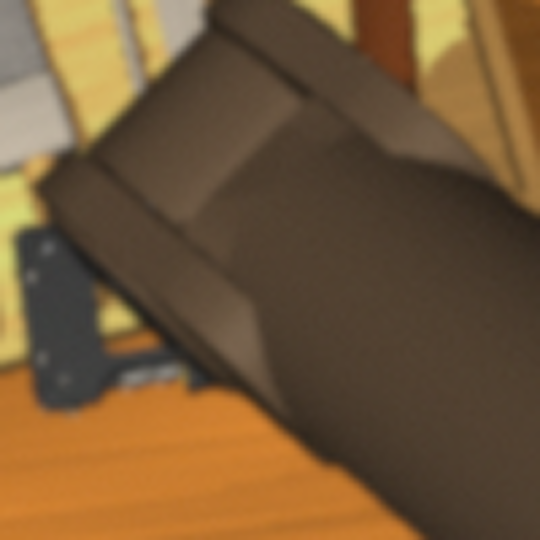

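The wrist view shows the eye at (317,247) with the pin's shank end just below it near (312,265). In the side zoom the pin foot (233,332) is right above the eye (237,367). I'll measure the residual in both views.

Run:
```python
from h import *
f=cv2.imread('pics/wrist8.png');cv2.imwrite('pics/w8z.png',cv2.resize(f[215:305,270:360],None,fx=6.6,fy=6.6,interpolation=cv2.INTER_CUBIC))
f=cv2.imread('pics/side8.png');cv2.imwrite('pics/s8zz.png',cv2.resize(f[235:285,240:290],None,fx=12,fy=12,interpolation=cv2.INTER_CUBIC))
```

```text
(no output)
```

View pics/w8z.png

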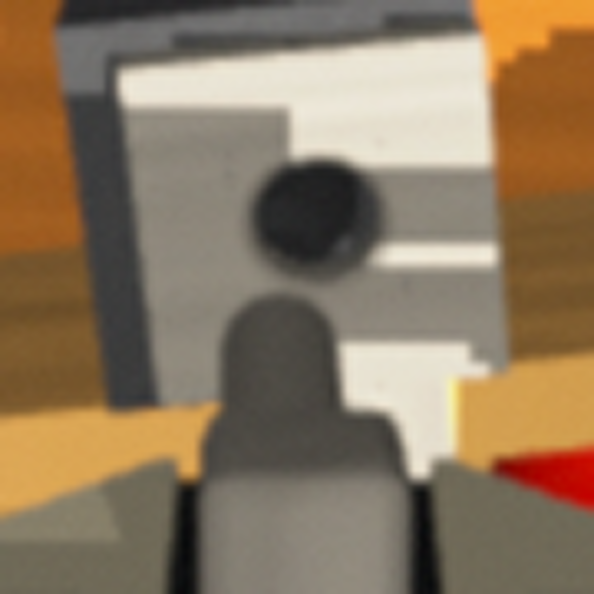

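View pics/s8zz.png

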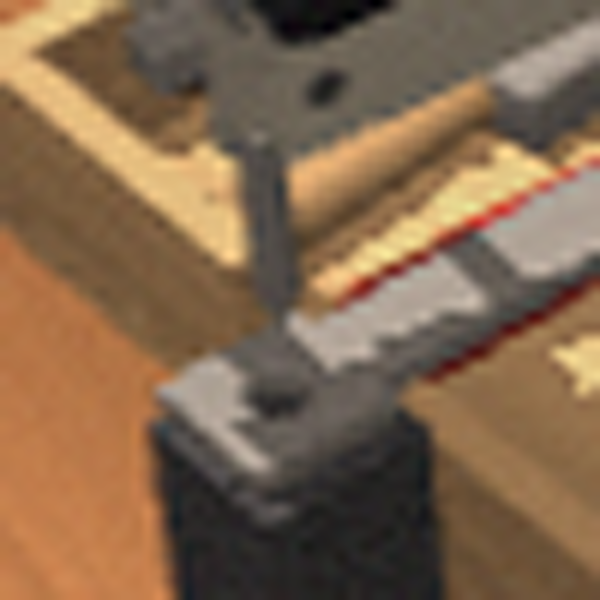

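Run:
```python
from h import *
w=load('wrist8');s=load('side8')
ew=(317.9-.4,247.9-.4);es=(263-.4,268-.4)
print('eye w',onz(w,[ew],.059).round(4),'side',onz(s,[es],.059).round(4))
for z in (.083,.0853,.088):
  print(z,'tip w edge',onz(w,[(311.7,259)],z).round(4),'tip side',onz(s,[(263.3,260.3)],z).round(4))
o=observe();R=Rn.from_rotvec(o['ee_rot']).as_matrix()
tip=o['position']+R@[0,0,.0552]; print('kin tip',tip.round(4)); 
print('proj kin tip',proj(w,[tip]),proj(s,[tip]))
```

```text
eye w [[0.4353 0.085  0.059 ]] side [[0.4368 0.0833 0.059 ]]
0.083 tip w edge [[0.434  0.0812 0.083 ]] tip side [[0.4397 0.081  0.083 ]]
0.0853 tip w edge [[0.4331 0.0811 0.0853]] tip side [[0.4387 0.0787 0.0853]]
0.088 tip w edge [[0.4321 0.0811 0.088 ]] tip side [[0.4376 0.0761 0.088 ]]
kin tip [0.4368 0.0843 0.0853]
proj kin tip [[317.01073195 265.23661727]] [[261.4182909  259.27113718]]
```

The pin leans about 4° in the grip, so its tip sits about 4 mm toward -y of the eye. I'll shift to suit and enter a few millimetres.

Run:
```python
from h import *
o=observe(); p=o['position']
delta(p+[-.001,.004,-.012]); delta(p+[-.001,.004,-.034])
```

```text
shift cm [0.1  0.38 1.21] turn None yang 92.5 j7 0.92 tilt 1.4
shift cm [0.14 0.34 3.41] turn None yang 92.5 j7 0.92 tilt 1.4
```

{"method": "arm_command", "body": {"deltas": [{"xyz":[0.1,0.4,0.5],"turn":0,"jaw":255},{"xyz":[0.1,0.4,1.2],"turn":0,"jaw":255},{"xyz":[0.1,0.4,1.2],"turn":0,"jaw":255},{"xyz":[0.1,0.4,1.2],"turn":0,"jaw":255}]}}

```text
clock: 11.17
position: [0.4347, 0.0872, 0.1282]
ee_rot: [-0.067, 3.126, 0.029]
force: [0.2, 0.2, -0.3]
width: 0.131
```

Run:
```python
from h import *
for n in ('wrist','side'): snap(n,n+'9')
o=observe();print(o['position'],o['force'],o['dq'].round(3))
f=cv2.imread('pics/wrist9.png')[215:305,270:360];g=cv2.imread('pics/side9.png')[230:280,238:288]
r=lambda a:cv2.resize(a,(400,400),interpolation=cv2.INTER_CUBIC)
cv2.imwrite('pics/c9.png',np.hstack([r(f),r(g)]))
```

```text
[0.43493263 0.08734044 0.12855165] [-0.0192209  -0.27035496  0.02379239] [ 0.003 -0.001 -0.002 -0.004 -0.003 -0.003 -0.   ]
```

View pics/c9.png

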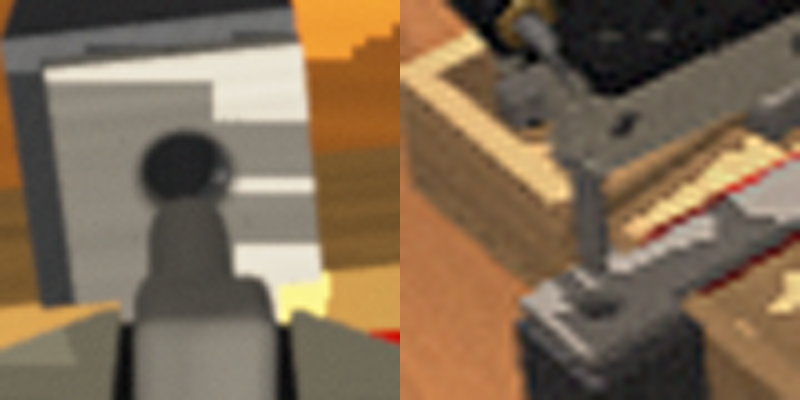

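The tip at (183,198) now lines up laterally with the eye at (186,168) in the left panel. In the right panel the tip is at (597,272) and the eye at (600,302).

Run:
```python
from h import *
w=load('wrist9');s=load('side9')
print('eye',onz(w,[(311.4,252.4)],.059).round(4),onz(s,[(262.5,267.3)],.059).round(4))
for z in(.071,.0734,.076):print('tip',z,onz(w,[(310.8,259.2)],z).round(4),onz(s,[(262.2,263.5)],z).round(4))
delta(observe()['position']+[-.001,.0005,-.019])
```

```text
eye [[0.4346 0.0851 0.059 ]] [[0.4371 0.0844 0.059 ]]
tip 0.071 [[0.4344 0.0847 0.071 ]] [[0.4376 0.0846 0.071 ]]
tip 0.0734 [[0.4335 0.0846 0.0734]] [[0.4365 0.0822 0.0734]]
tip 0.076 [[0.4325 0.0846 0.076 ]] [[0.4354 0.0797 0.076 ]]
shift cm [0.13 0.02 1.9 ] turn None yang 92.5 j7 0.89 tilt 1.39
```

{"method": "arm_command", "body": {"deltas": [{"xyz":[0.1,0.0,0.7],"turn":0,"jaw":255},{"xyz":[0.1,0.0,1.3],"turn":0,"jaw":255},{"xyz":[0.1,0.0,1.9],"turn":0,"jaw":255},{"xyz":[0.1,0.0,1.9],"turn":0,"jaw":255}]}}

```text
clock: 11.6
position: [0.4334, 0.0874, 0.1082]
ee_rot: [-0.068, 3.128, 0.029]
force: [-1.4, 0.6, -1.3]
width: 0.13
```

Run:
```python
from h import *
for n in ('wrist','side'): snap(n,n+'10')
o=observe();print(o['position'],o['force'],o['width'],o['dq'].round(3))
f=cv2.imread('pics/wrist10.png')[225:315,270:360];g=cv2.imread('pics/side10.png')[230:280,238:288]
r=lambda a:cv2.resize(a,(400,400),interpolation=cv2.INTER_CUBIC)
cv2.imwrite('pics/c10.png',np.hstack([r(f),r(g)]))
```

```text
[0.43387971 0.08772624 0.10913079] [ 0.14096309 -0.07603305 -0.8349895 ] 0.12972755341290607 [ 0.005 -0.01  -0.007 -0.009 -0.004  0.003  0.003]
```

View pics/c10.png

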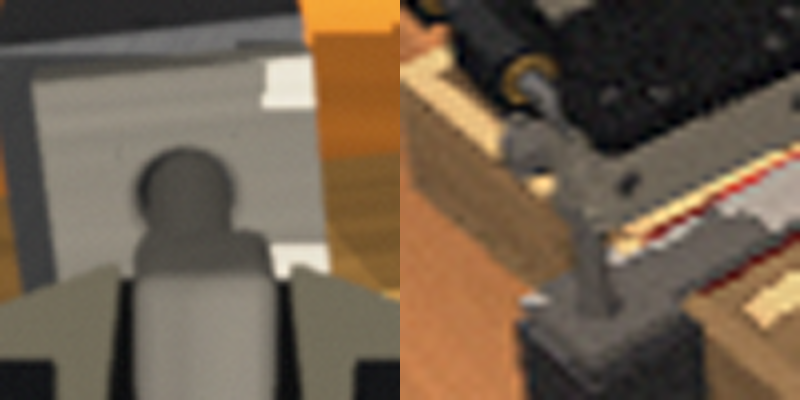

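The tip is in the mouth of the eye with no contact force. The open crescent is on the upper-left, so I'll bias that way slightly while descending.

Run:
```python
from h import *
p=observe()['position']
delta(p+[-.0005,-.001,-.015]);delta(p+[-.0005,-.002,-.03])
```

```text
shift cm [ 0.08 -0.13  1.5 ] turn None yang 92.5 j7 0.85 tilt 1.36
shift cm [ 0.1  -0.25  2.99] turn None yang 92.5 j7 0.85 tilt 1.36
```

{"method": "arm_command", "body": {"deltas": [{"xyz":[0.05,-0.05,0.4],"turn":0,"jaw":255},{"xyz":[0.1,-0.1,0.8],"turn":0,"jaw":255},{"xyz":[0.1,-0.1,1.2],"turn":0,"jaw":255},{"xyz":[0.1,-0.1,1.5],"turn":0,"jaw":255}]}}

```text
clock: 12.03
position: [0.4334, 0.0866, 0.0937]
ee_rot: [-0.067, 3.126, 0.029]
force: [1.1, -2.0, 1.2]
width: 0.127
```

Run:
```python
from h import *
for n in ('wrist','side'): snap(n,n+'11')
o=observe();print(o['position'],o['force'],o['width'],o['dq'].round(3))
f=cv2.imread('pics/wrist11.png')[225:315,270:360];g=cv2.imread('pics/side11.png')[230:280,238:288]
r=lambda a:cv2.resize(a,(400,400),interpolation=cv2.INTER_CUBIC)
cv2.imwrite('pics/c11.png',np.hstack([r(f),r(g)]))
p=o['position']
delta(p+[-.000,-.001,-.015])
```

```text
[0.43309609 0.08664605 0.09360679] [ 1.57359985 -2.14805838 -2.23306598] 0.12631461533744628 [ 0.005 -0.008 -0.005 -0.007 -0.012  0.009  0.012]
shift cm [ 0.03 -0.13  1.5 ] turn None yang 92.5 j7 0.82 tilt 1.33
```

View pics/c11.png

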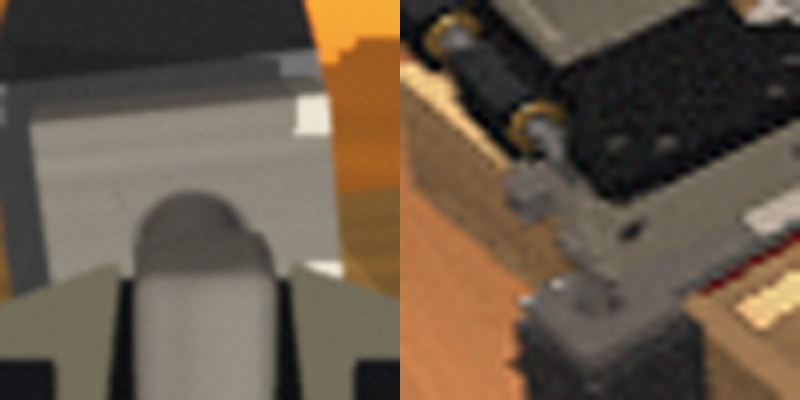

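The shank is in the eye and the tip is inside the lug. Side forces are only about 2 N, pointing -y and +x, so I'll ease that way and go on down.

{"method": "arm_command", "body": {"deltas": [{"xyz":[-0.1,-0.2,0.4],"turn":0,"jaw":255},{"xyz":[-0.1,-0.2,0.8],"turn":0,"jaw":255},{"xyz":[-0.1,-0.3,1.2],"turn":0,"jaw":255},{"xyz":[-0.1,-0.3,1.5],"turn":0,"jaw":255}]}}

```text
clock: 12.47
position: [0.4342, 0.084, 0.078]
ee_rot: [-0.068, 3.127, 0.029]
force: [-0.0, -0.1, -0.9]
width: 0.128
```

Run:
```python
from h import *
o=observe();print(o['position'],o['force'],o['ft_torque'],o['width'],o['dq'].round(3))
```

```text
[0.43418656 0.08398301 0.07798515] [-0.03527919 -0.10445351 -0.91307548] [ 0.1591148  -0.13987808  0.02171533] 0.12846842527161348 [-0.059  0.052  0.058  0.032  0.072 -0.071 -0.071]
```

{"method": "arm_command", "body": {"deltas": [{"xyz":[0,-0.1,0.4],"turn":0,"jaw":255},{"xyz":[0,-0.1,0.8],"turn":0,"jaw":255},{"xyz":[0,-0.1,0.8],"turn":0,"jaw":255}]}}

```text
clock: 12.72
position: [0.4341, 0.0831, 0.0693]
ee_rot: [-0.068, 3.128, 0.03]
force: [-0.1, 0.3, -1.3]
width: 0.125
```

Run:
```python
from h import *
o=observe();print(o['position'],o['force'],o['ft_torque'],o['width'],o['dq'].round(3))
```

```text
[0.43408344 0.08314326 0.06927947] [-0.06779516  0.26992269 -1.2591907 ] [ 0.16776423 -0.17242279 -0.02471226] 0.12462335787981392 [ 0.008 -0.011 -0.01  -0.009 -0.018  0.018  0.016]
```

{"method": "arm_command", "body": {"deltas": [{"xyz":[0,0,0],"turn":0,"jaw":120},{"xyz":[0,0,0],"turn":0,"jaw":120},{"xyz":[0,0,0],"turn":0,"jaw":120},{"xyz":[0,0,0],"turn":0,"jaw":120},{"xyz":[0,0,0],"turn":0,"jaw":120}]}}

```text
clock: 13.13
position: [0.4342, 0.0831, 0.0694]
ee_rot: [-0.068, 3.128, 0.03]
force: [-0.5, 0.2, -1.0]
width: 0.437
```

{"method": "arm_command", "body": {"deltas": [{"xyz":[0,0,-1.5],"turn":0,"jaw":120},{"xyz":[0,0,-4.0],"turn":0,"jaw":120},{"xyz":[0,0,-8.0],"turn":0,"jaw":120},{"xyz":[0,0,-12.0],"turn":0,"jaw":120},{"xyz":[0,0,-12.0],"turn":0,"jaw":120}]}}

```text
clock: 13.55
position: [0.4357, 0.0826, 0.1955]
ee_rot: [-0.069, 3.119, 0.031]
force: [1.2, 0.7, 0.6]
width: 0.529
```

Run:
```python
from h import *
for n in ('wrist','side'): snap(n,n+'12')
o=observe();print(o['position'],o['force'],o['width'],o['dq'].round(3))
g=cv2.imread('pics/side12.png')[210:310,210:310];f=cv2.imread('pics/wrist12.png')[150:350,220:420]
r=lambda a:cv2.resize(a,(400,400),interpolation=cv2.INTER_CUBIC)
cv2.imwrite('pics/c12.png',np.hstack([r(f),r(g)]))
```

```text
[0.4336913  0.08070352 0.19074479] [ 0.08552137 -0.63878735 -1.06662708] 0.5263597978161539 [-0.021  0.038  0.029  0.05   0.015 -0.015 -0.014]
```

View pics/c12.png

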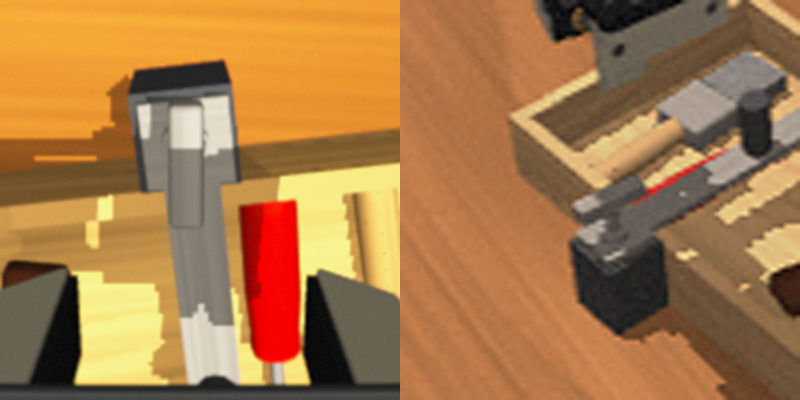

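The pin stands in the eye with its crossbar low over the bar. I'll check its height and tilt by depth.

Run:
```python
from h import *
d=load('wrist12')
P=lambda x,y:(220+x/2,150+y/2)
print('crossbar',dep(d,[P(185,115),P(185,140),P(185,165),P(185,190),P(185,215)]).round(4))
print('bar',dep(d,[P(198,270),P(202,300),P(208,340),P(225,135),P(150,150)]).round(4))
a,b=onz(d,[P(185,101),P(186,227)],.093); print(a,b,(a+b)/2,np.linalg.norm(a-b))
print(np.degrees(np.arctan2(*(dep(d,[P(180,140)])-dep(d,[P(200,320)]))[0][[1,0]])))
s=snap('side','s13'); t=snap('top','t13'); 
f=cv2.imread('pics/t13.png');cv2.imwrite('pics/t13z.png',f[130:390,60:560])
```

```text
crossbar [[0.4171 0.0809 0.0919]
 [0.4252 0.0812 0.0937]
 [0.4337 0.0816 0.0943]
 [0.4429 0.0819 0.0934]
 [0.4522 0.0823 0.0928]]
bar [[0.4881 0.0893 0.06  ]
 [0.5018 0.0916 0.0591]
 [0.5205 0.095  0.0584]
 [0.4323 0.0969 0.0594]
 [0.439  0.0689 0.0602]]
[0.4120606 0.0806777 0.093    ] [0.45659667 0.08285887 0.093     ] [0.43432864 0.08176828 0.093     ] 0.04458944385928387
-172.25327944872015
```

View pics/t13z.png

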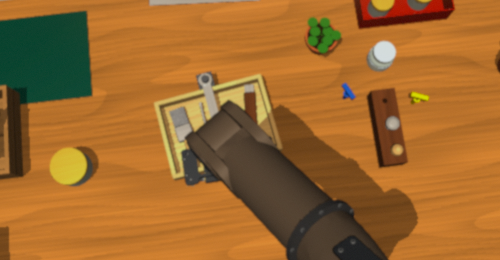

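The crossbar top is 34 mm above the bar top, so the collar is down. I'll move the arm clear to check position and tilt from the top and side cameras.

{"method": "arm_command", "body": {"deltas": [{"xyz":[0,-4.0,-1.0],"turn":0,"jaw":120},{"xyz":[0,-8.0,-2.0],"turn":0,"jaw":120},{"xyz":[0,-12.0,-3.0],"turn":0,"jaw":120},{"xyz":[0,-16.0,-3.0],"turn":0,"jaw":120},{"xyz":[0,-19.0,-3.0],"turn":0,"jaw":120}]}}

```text
clock: 14.17
position: [0.439, -0.1136, 0.2142]
ee_rot: [-0.064, 3.131, 0.028]
force: [1.1, -0.1, 0.2]
width: 0.53
```

Run:
```python
from h import *
for n in ('top','side'): snap(n,n+'14')
g=cv2.imread('pics/side14.png')[225:305,225:305];f=cv2.imread('pics/top14.png')[265:325,255:315]
r=lambda a:cv2.resize(a,(400,400),interpolation=cv2.INTER_CUBIC)
cv2.imwrite('pics/c14.png',np.hstack([r(f),r(g)]))
t=load('top14')
# where an upright pin in the eye would show
for e in ([.4347,.0842],):
  q=proj(t,[[*e,.093],[*e,.059]]); print((q-[255,265])*400/60)
  q=proj(load('side14'),[[*e,.093],[*e,.059],[*e,0.064]]); print((q-[225,225])*5+[400,0])
print(observe()['position'],observe()['force'])
```

```text
[[228.88122715 229.29989959]
 [232.01399981 239.60338278]]
[[576.72528696 161.09745266]
 [583.26983396 213.65394108]
 [582.32292303 206.05248216]]
[ 0.43873338 -0.11572689  0.21324742] [ 0.02427133  0.71023753 -0.08971577]
```

View pics/c14.png

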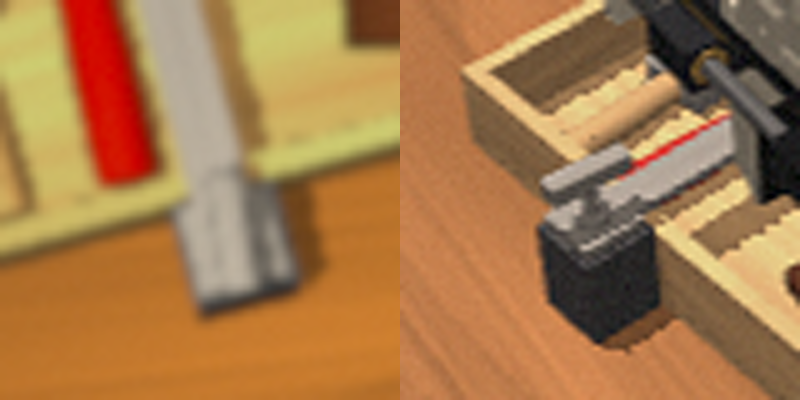

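The pin's collar is on the eye plate (right panel, collar (594,207), crossbar (587,173)), and it is upright within about half a pixel. The bar hasn't moved and the arm is clear, so I'm handing in.

```bash
python3 -c "
from cell import *
print(sign_off()); o=observe(); print(o['clock'],o['force'])"
```

```text
the job is handed in; nothing more can be done
None
the job is handed in; nothing more can be done
```

I swung the bar closed against its stop, then put the pin through the eye into the near lug, let go of it, and moved the arm clear. I handed the job in at about 14.3 s; no verdict was reported.

**Bar:** it stopped moving when the push reached 16 N. Afterwards the eye measured (0.435, 0.084), over the lug hole, and the bar hadn't moved in later pictures.

**Pin:** the crossbar top is about 34 mm above the bar top, which means the collar is down on the bar. The side view shows it upright to within about 0.045 rad, which is as fine as that view resolves.

**Checks that disagreed:**
- The wrist camera put the crossbar centre about 2.5 mm from the eye estimate in y. If the collar is fully seated, the shank's play in the eye is only about 1.25 mm, so I took this as camera error or a slight lean and didn't correct it.
- The side camera read 2–3 mm off from the other two.
- In the grip the pin leaned about 4°. I allowed for this while inserting it, and side forces stayed around 2 N.

The awl, stamp, tray tools, pot, jar and tin showed no movement in the pictures I viewed, though I didn't re-measure them and the arm hid parts of the tray at times.

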